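# Snap the bearing cap home with the drift

### The arm

A 6-joint arm with a two-finger parallel gripper is mounted at the origin on a cart in front of the work surface, level with it; the furniture and walls round the work are solid. World frame = base frame: x ahead of the robot, y to its left, z up, the work surface at z = 0. Lengths are in m, angles in rad, forces in N, time in s.
With the tool pointing down it reaches from about 0.425 to 0.95 m from the base axis. Payload 3.5 kg.
Tool frame: the origin (TCP) lies at the very end of the fingers, on their centre line; the grasp point (between the pads) lies 19 mm behind it; z points along the fingers, y is the line along which they close (so a half turn about z gives the same grasp; the last joint's range is limited). The gripper opens to 85 mm and grips with 20 to 120 N. Pads are 22 mm wide; open, the fingers measure 114 mm over their backs; the gripper's body (76 mm by 85 mm) begins 54 mm behind the grasp point. The pads swing forward as they close: fully open they stand 13 mm farther back than shut.
Start: joints at [1.048, 0.286, 1.577, -0, 1.279, -0.15], TCP at [0.246, 0.629, 0.231] pointing down, gripper open.
Joint ranges: [-2.77, 2.77], [-0.9, 2.22], [0.21, 2.48], [-1.53, 4.67], [0.24, 2.81], [-2.84, 2.84]. Speed limits (rad/s): [2.79, 2.79, 3.14, 3.14, 3.14, 3.14].

### API

Orientations are given as a unit quaternion [x, y, z, w].
In Python, from plant import ctrl, optics, sign_off gives the robot as it stands.
- The arm moves only by the shell command python3 -m creep 'ROWS' [FORCE]. ROWS is JSON, a list of rows, each an object of numbers: "x", "y", "z": the shift along the tool's x, y, z in mm; "rx", "ry", "rz": the turn, a rotation vector about the tool's x, y, z in degrees; "grip": the opening, from 0 (shut) to 1 (fully open). In form: [{"x": .., "y": .., "z": .., "rx": .., "ry": .., "rz": .., "grip": ..}, ...]. A call has exactly 10 rows; each row shifts and turns the commanded pose from where the row before left it, along the tool's axes as they then stand; what a row does not reach is not made up. A row lasts 1/12 s, in which the tool goes at most 41.7 mm and 7.16 degrees, less where a joint would pass 70% of its speed; a pose out of reach is approached as far as the arm can. A call with a gripper value outside its range is refused whole. The fingers move at their own pace and stop on an object; FORCE is the grip in N (left out, the last holds). Time passes only in rows, so rows that do not move let the fingers close, or fill a call up. It gives the time, the measured TCP pose, the force, the opening and the grip force at its end, in the units of the state.
- ctrl.get_state(): the state, without advancing time (a new reading comes with each control period).
- optics.read_camera(name): name is "scene" or "side" or "wrist"; returns a dict with "color" (400x640x3 uint8, blue, green, red), "K" (3x3 intrinsics, pixels), "R" (3x3) and "t" (3): a world point X has camera coordinates R X + t. Camera axes: x right, y down, z forward; pixel columns grow to the right and rows downward; lengths in m; the calibration is good to about 2 mm. The wrist camera is an equidistant fisheye: a pixel r from the principal point sees the ray r / f radians off the axis. A picture is of the moment at which its call begins. There is no depth.
- sign_off(): hands the job in; it is judged then, once.
The state is a dict: "time": time; "qpos": joint angles; "dq": joint speeds; "joint_efforts": joint torques, N m; "eef_pos": TCP position; "tcp_rot": TCP orientation; "contact_force": force on the tool from outside, world axes, zero at the start; "wrist_torque": the same for the moment, N m; "opening": opening from 0.0 (shut) to 1.0 (fully open); "finger_force": force on a finger pad.
Only numpy, scipy, OpenCV 4.12 (cv2) and the standard library are available. Lean on these libraries where they do the work, as an engineer would, in place of code of your own. Each camera call takes 0.05 s, during which the arm holds its last target. There are 200 camera calls.

### The job

Fit the cap to the bearing housing: set it boss up in the mouth of the recess so that it rests on the four spring clips, and let go of it. Then take the drift out of its slanted holder, hold it upright and press the cap straight down with it, not with the gripper, until the cap snaps under the clips and is fully home. Finally stand the drift upright on its foot on the open bench, a hand's breadth clear of housing and holder, and leave the other things where they lie.

Things in the scene. Friction and masses are not known exactly. Their poses are not given: they have to be found in the camera images.
- housing: Fixed bearing housing: dark steel plate 100x84x10 mm (x by y) with an aluminium round body 54 mm across, 38 mm above the bench at its rim, and four steel spring clips round its mouth at 45 degrees to the plate's sides, 47.5 mm above the bench, standing 20 to 30 mm from the centre (35 mm when spread). Origin: centre of the plate's underside, on the bench; z up.
- seat (a point): Centre of the flat floor of the housing's recess, 25 mm above the bench; z up. The recess is 44 mm across, its wall 13 mm high. The cap must end with its underside on this floor. When it is first laid on the clip noses its underside stands about 11 to 13 mm above this floor.
- clip_ring (a point): Centre of the ring of the four clip noses, 20 mm above the recess floor; z up. The rounded noses leave an opening 37 mm across; each springs outward by up to 5 mm. Pressing the cap past them takes about 8 to 20 N, most in the first half of the way; then they snap in over the cap's flat top.
- bearing_cap: Loose black plastic cap, 40 g: disc 42 mm across, 17 mm thick, its lower part stepped in and tapered (28 mm across at the bottom, 35 mm from 3 to 7 mm up, 42 mm from 13 mm up), with a round grip boss 24 mm across, 14 mm high on its flat top; 31 mm high in all. Origin: centre of the underside; z toward the boss. Lies boss up on the bench. When home its boss top is 56 mm above the bench.
- drift: Loose drift (the pusher), 0.2 kg: round aluminium foot 30 mm across, 70 mm long, and a round wooden handle 26 mm across from 75 to 130 mm above the foot's face. Origin: centre of the foot's flat face; z along the drift toward the handle's end. Starts foot down in the holder's tube, leaning 28 degrees from vertical, the top 80 mm sticking out; comes out along its own axis.
- drift_holder: Fixed holder: dark steel plate 120x70x8 mm with a slanted grey tube, 42 mm outside, 34 mm bore, 50 mm deep. The tube leans 28 degrees from vertical toward this body's -x, which looks toward the robot (within 0.4 rad of world -x). The tube's upper edge is about 75 mm above the bench. Origin: on the bench, 5 mm to +x of the plate's centre; z up.
- hex_key: Bystander, to be left alone: black bent hex key, 27x83x6 mm. Origin: middle of its underside as it lies.
- pcb_module: Bystander, to be left alone: small green circuit board with parts on it, 52x75x20 mm. Origin: middle of its underside as it lies.
- marker_1: Bystander, to be left alone: black marker pen lying down, 12x124x13 mm. Origin: middle of its underside as it lies.
- capacitor_a: Bystander, to be left alone: blue capacitor can standing up, 35 dia x 60 high mm. Origin: middle of its underside as it lies.
- relay: Bystander, to be left alone: clear-cased relay, 22x28x30 mm. Origin: middle of its underside as it lies.
- tweezers: Bystander, to be left alone: steel tweezers lying flat, 12x126x8 mm. Origin: middle of its underside as it lies.
- heat_sink: Bystander, to be left alone: black finned heat sink, 31x70x40 mm. Origin: middle of its underside as it lies.
- vinyl_tape: Bystander, to be left alone: black roll of tape lying flat, 62 dia x 19 mm. Origin: middle of its underside as it lies.
Things that resemble listed ones, but are neither listed nor needed, are in the scene too. What is shaped like the bearing_cap but purple is not meant.

How it is judged:
By the outcome, as a careful person would: the job done as asked, in the order asked, and still so for the second after the job is handed in, with the robot touching nothing.
It also fails if it takes over 58 s, if anything falls off the work surface, if the arm or the gripper's body presses on something with over 40 N, if the wrist force passes 120 N, or if a joint passes its speed limit or range.

## Working session

There is one attempt and no reset: what is moved stays moved. The work goes in short steps, Python scripts to look and compute and a shell command to move; the robot and the scene stay as the last step left them, time stands still between calls to the robot, and variables do not carry over. Pictures are saved under pics/ and viewed, at most 10 in all, crops included, and the job is handed in when it is done.

```bash
ls; mkdir -p pics; cat > h.py <<'E'
import numpy as np,cv2
from plant import ctrl,optics,sign_off
def snap(n,f):
    d=optics.read_camera(n); cv2.imwrite('pics/'+f+'.png',d['color'])
    np.savez('pics/'+f+'.npz',**{k:d[k] for k in('color','K','R','t')}); return d
def load(f): return dict(np.load('pics/'+f+'.npz'))
def ray(d,u,v,fish=False):
    K=d['K'];a=(u-K[0,2])/K[0,0];b=(v-K[1,2])/K[1,1]
    if fish:
        r=np.hypot(a,b);s=np.sinc(r/np.pi);c=np.array([a*s,b*s,np.cos(r)])
    else: c=np.array([a,b,1.])
    w=d['R'].T@c; return -d['R'].T@d['t'],w/np.linalg.norm(w)
def onz(d,u,v,z,fish=False):
    o,w=ray(d,u,v,fish);return o+w*(z-o[2])/w[2]
def proj(d,X):
    c=d['R']@np.array(X)+d['t'];p=d['K']@c;return p[:2]/p[2]
E
python3 - <<'E'
from h import *
a=snap('scene','sc');b=snap('side','si')
for d in(a,b): print(-d['R'].T@d['t'],d['R'][2],d['K'][0,0])
print(ctrl.get_state())
E
```

```text
pics
[ 0.13948038 -0.81559819  0.48697551] [ 0.41129535  0.7919793  -0.45122603] 472.31559784461865
[-0.11188133  0.04239665  0.60017814] [ 0.75471307 -0.13470035 -0.64207788] 361.42141054857444
{'time': 0.1, 'qpos': array([ 1.04800117e+00,  2.87134525e-01,  1.57801190e+00, -2.14296553e-05,
        1.27858271e+00, -1.49985037e-01]), 'dq': array([ 0.0014352 , -0.00266747, -0.00088491, -0.00081965, -0.00018518,
       -0.00130531]), 'joint_efforts': array([ 1.07999404e-03, -4.07292509e+01, -2.93701118e+01, -1.31912875e-04,
        3.41756735e-03, -7.28895770e-06]), 'eef_pos': array([0.24553184, 0.62813507, 0.23005731]), 'tcp_rot': array([ 1.85324286e-01,  9.82676838e-01, -1.01175689e-03, -3.42925245e-04]), 'contact_force': array([-0.08140697,  0.13001601, -0.24103221]), 'wrist_torque': array([-0.03491712, -0.0583762 , -0.03650421]), 'finger_force': 0.0, 'opening': 0.9994513175227407}
```

View pics/sc.png

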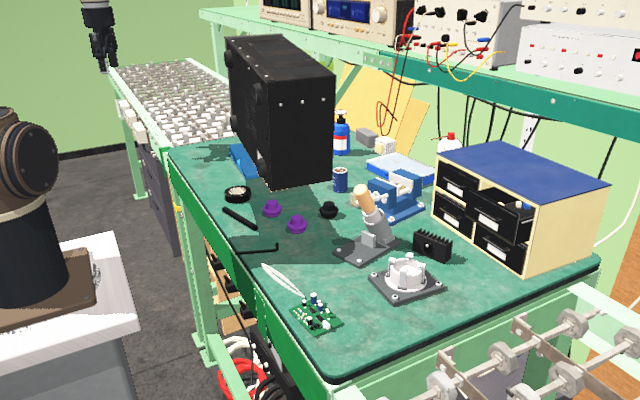

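View pics/si.png

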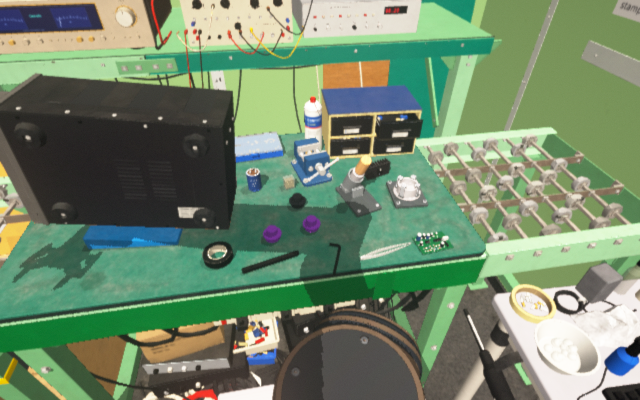

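The scene shows the cap at (329,211), the housing at (407,275), the drift handle at (362,195), the purple decoys at (271,207) and (297,224), and a big black box behind. In the side view the cap is at (297,200), the housing at (408,190) and the handle at (365,163).

```bash
cat >> h.py <<'E'
def tri(*rs):
    A=sum(np.eye(3)-np.outer(w,w) for o,w in rs);b=sum((np.eye(3)-np.outer(w,w))@o for o,w in rs)
    X=np.linalg.solve(A,b);return X,[np.linalg.norm((np.eye(3)-np.outer(w,w))@(X-o)) for o,w in rs]
E
python3 - <<'E'
from h import *
np.set_printoptions(precision=4,suppress=True)
a=load('sc');b=load('si')
for n,p,q in [('cap',(329,211),(297,201)),('hous',(407,265),(408,183)),('handletop',(358,187),(366,158)),('capac',(340,170),(253,171)),
 ('box bot near',(268,188),(38,228)),('boxtop',(241,94),(25,80)),('boxtopR',(334,70),(236,92)),('cabinet corner',(437,160),(322,95)),('board',(317,313),(432,241)),('tape',(237,194),(217,254)),('sink',(432,240),(376,167))]:
    X,e=tri(ray(a,*p),ray(b,*q));print(n,X,np.round(e,3))
print('cap plane',onz(a,329,211,.017),onz(b,297,201,.017))
print('housing',onz(a,407,265,.0475),onz(b,408,183,.0475))
print('boxbot',onz(a,274,188,0),onz(a,331,182,0),onz(b,228,228,0),onz(b,35,226,0))
big=np.hstack([cv2.resize(a['color'][170:310,310:470],(400,350),interpolation=2),cv2.resize(b['color'][140:252,276:436],(400,280),interpolation=2)if 0 else cv2.resize(b['color'][140:280,276:436],(400,350),interpolation=2)])
cv2.imwrite('pics/crop.png',big)
E
```

```text
cap [ 0.5742 -0.0177  0.0109] [0.001 0.001]
hous [ 0.5652 -0.301   0.0391] [0.002 0.002]
handletop [ 0.5463 -0.1776  0.1391] [0. 0.]
capac [0.6613 0.0837 0.0526] [0.001 0.001]
box bot near [ 0.7438  0.7205 -0.2069] [0.059 0.059]
boxtop [0.5706 0.4389 0.2617] [0.086 0.086]
boxtopR [0.6504 0.0945 0.2787] [0.007 0.007]
cabinet corner [ 0.7839 -0.1223  0.1548] [0.031 0.031]
board [ 0.3954 -0.2995  0.0057] [0.003 0.003]
tape [0.4307 0.1714 0.0095] [0. 0.]
sink [ 0.6637 -0.247   0.028 ] [0.004 0.004]
cap plane [ 0.5703 -0.0263  0.017 ] [ 0.5651 -0.0171  0.017 ]
housing [ 0.5601 -0.3087  0.0475] [ 0.5518 -0.2951  0.0475]
boxbot [0.528  0.1781 0.    ] [0.6668 0.1379 0.    ] [0.5158 0.1517 0.    ] [0.5983 0.5969 0.    ]
```

View pics/crop.png

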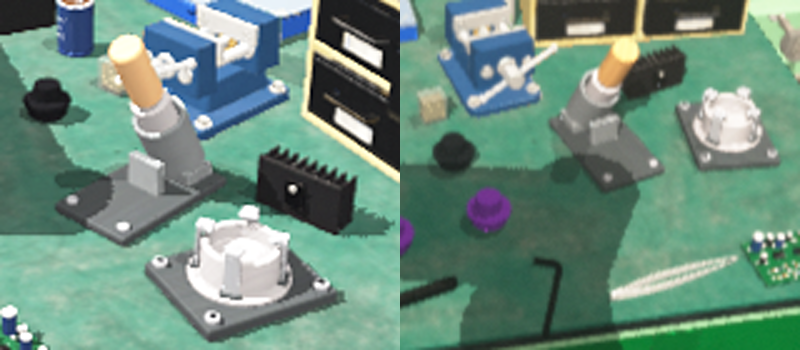

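The crop shows the black cap at about (329,209) in the scene, and the four clips and the tube clearly. Next I retract and raise the arm, then swing round past the box.

```bash
python3 -m creep '[{"y":-35,"z":-21},{"y":-35,"z":-21},{"y":-35,"z":-21},{"y":-35,"z":-21},{"y":-35,"z":-21},{"y":-35,"z":-21},{"x":-40,"y":-2,"rz":5},{"x":-40,"y":-2,"rz":5},{"x":-40,"y":-2,"rz":5},{"x":-40,"y":-2,"rz":5}]' 60 && python3 -m creep '[{"x":-40,"y":-2,"rz":5},{"x":-40,"y":-2,"rz":5},{"x":-40,"y":-2,"rz":5},{"x":-40,"y":-2,"rz":5},{"x":-40,"y":-2,"rz":5},{"x":-40,"y":-2,"rz":5},{"x":-40,"y":-2,"rz":5},{"x":-40,"y":-2,"rz":5},{"x":-40,"y":-2,"rz":5},{"x":-40,"y":-2,"rz":5}]'
python3 - <<'E'
from h import *
d=snap('wrist','w1');print(d['K'],d['R'],-d['R'].T@d['t']);s=ctrl.get_state();print(s['eef_pos'],s['tcp_rot'])
E
```

```text
[[309.70691629   0.         321.8200344 ]
 [  0.         309.70691629 204.84763992]
 [  0.           0.           1.        ]] [[ 0.36440367  0.93123861 -0.00215043]
 [ 0.89436097 -0.34932776  0.27944334]
 [ 0.25947722 -0.10375344 -0.96015978]] [0.1798153  0.6559943  0.37256235]
[0.24553577 0.62821139 0.23023206] [ 1.85288312e-01  9.82683766e-01 -8.75551258e-04 -3.01635724e-04]$[0]: bad value
```

View pics/w1.png

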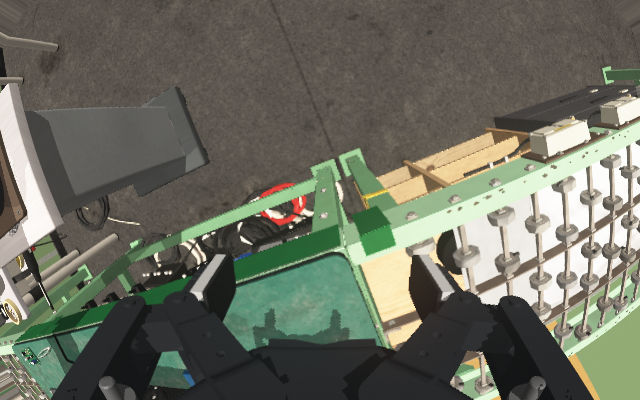

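The wrist picture was taken before any move, because the rows were refused. It shows the fingers at the bottom and floor and bench elsewhere. I'll retry with every key filled in.

```bash
python3 -m creep '[{"x":0,"y":-35,"z":-21,"rx":0,"ry":0,"rz":0,"grip":1},{"x":0,"y":-35,"z":-21,"rx":0,"ry":0,"rz":0,"grip":1},{"x":0,"y":-35,"z":-21,"rx":0,"ry":0,"rz":0,"grip":1},{"x":0,"y":-35,"z":-21,"rx":0,"ry":0,"rz":0,"grip":1},{"x":0,"y":-35,"z":-21,"rx":0,"ry":0,"rz":0,"grip":1},{"x":0,"y":-35,"z":-21,"rx":0,"ry":0,"rz":0,"grip":1},{"x":-40,"y":-2,"z":0,"rx":0,"ry":0,"rz":5,"grip":1},{"x":-40,"y":-2,"z":0,"rx":0,"ry":0,"rz":5,"grip":1},{"x":-40,"y":-2,"z":0,"rx":0,"ry":0,"rz":5,"grip":1},{"x":-40,"y":-2,"z":0,"rx":0,"ry":0,"rz":5,"grip":1}]' 60
```

```text
time: 0.98
eef_pos: [0.3058, 0.3481, 0.3575]
tcp_rot: [0.355, 0.935, 0.0, 0.0]
contact_force: [0.3, 0.3, -0.6]
opening: 0.996
finger_force: 0.0
```

```bash
python3 -m creep '[{"x":-40,"y":-2,"z":0,"rx":0,"ry":0,"rz":5,"grip":1},{"x":-40,"y":-2,"z":0,"rx":0,"ry":0,"rz":5,"grip":1},{"x":-40,"y":-2,"z":0,"rx":0,"ry":0,"rz":5,"grip":1},{"x":-40,"y":-2,"z":0,"rx":0,"ry":0,"rz":5,"grip":1},{"x":-40,"y":-2,"z":0,"rx":0,"ry":0,"rz":5,"grip":1},{"x":-40,"y":-2,"z":0,"rx":0,"ry":0,"rz":5,"grip":1},{"x":-40,"y":-2,"z":0,"rx":0,"ry":0,"rz":5,"grip":1},{"x":-40,"y":-2,"z":0,"rx":0,"ry":0,"rz":5,"grip":1},{"x":-40,"y":-2,"z":0,"rx":0,"ry":0,"rz":5,"grip":1},{"x":-40,"y":-2,"z":0,"rx":0,"ry":0,"rz":5,"grip":1}]' 60
python3 -m creep '[{"x":0,"y":30,"z":20,"rx":0,"ry":0,"rz":0,"grip":1},{"x":0,"y":30,"z":20,"rx":0,"ry":0,"rz":0,"grip":1},{"x":0,"y":30,"z":20,"rx":0,"ry":0,"rz":0,"grip":1},{"x":0,"y":12,"z":30,"rx":0,"ry":0,"rz":0,"grip":0.6},{"x":0,"y":0,"z":35,"rx":0,"ry":0,"rz":0,"grip":0.6},{"x":0,"y":0,"z":35,"rx":0,"ry":0,"rz":0,"grip":0.6},{"x":0,"y":0,"z":35,"rx":0,"ry":0,"rz":0,"grip":0.6},{"x":0,"y":0,"z":35,"rx":0,"ry":0,"rz":0,"grip":0.6},{"x":0,"y":0,"z":0,"rx":0,"ry":0,"rz":0,"grip":0.6},{"x":0,"y":0,"z":0,"rx":0,"ry":0,"rz":0,"grip":0.6}]' 60
python3 - <<'E'
from h import *
d=snap('wrist','w2')
E
```

```text
time: 1.82
eef_pos: [0.4582, -0.0092, 0.357]
tcp_rot: [0.717, 0.697, -0.0, -0.0]
contact_force: [1.1, -0.1, 0.8]
opening: 1.0
finger_force: 0.0
time: 2.65
eef_pos: [0.5585, -0.0093, 0.1252]
tcp_rot: [0.715, 0.699, -0.002, -0.002]
contact_force: [1.0, 0.4, 1.0]
opening: 0.603
finger_force: 0.0
```

View pics/w2.png

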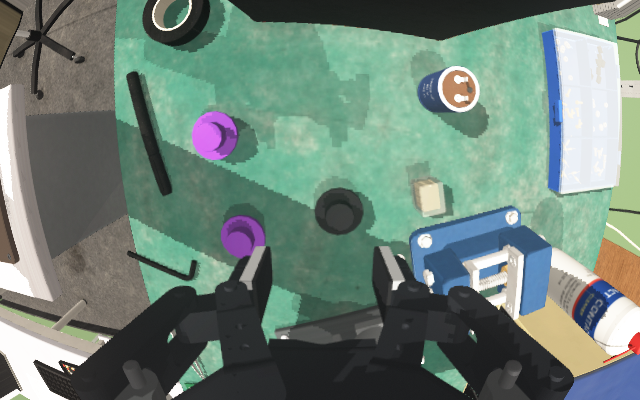

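The wrist view shows the cap disc centred near (339,212), one purple decoy at (243,236) and another at (214,136), and the relay at (428,197).

```bash
cat >> h.py <<'E'
from scipy.spatial.transform import Rotation as Ro
def tool(P,Rt=None):
    s=ctrl.get_state();R0=Ro.from_quat(s['tcp_rot']);o=R0.inv().apply(np.array(P)-s['eef_pos'])*1000
    print('at',np.round(s['eef_pos'],4),'shift',np.round(o,1), 'rot',None if Rt is None else np.round((R0.inv()*Rt).as_rotvec(degrees=True),2))
E
python3 - <<'E'
from h import *
d=load('w2');g=d['color'].max(2)
m=((g<75)).astype(np.uint8);m[:, :300]=0;m[:,380:]=0;m[:180]=0;m[245:]=0
n,l,st,c=cv2.connectedComponentsWithStats(m);
for i in range(1,n):
    if st[i,4]>200: print(st[i],c[i])
for p in [(339,212)]: print(onz(d,*p,.016,True))
P=onz(d,339,212,.016,True); print(onz(d,339,207,.031,True))
tool([P[0],P[1],.0205])
E
```

```text
[ 315  188   48   47 1742] [338.62342135 211.06257176]
[ 0.57265429 -0.01640928  0.016     ]
[ 0.57201562 -0.00747264  0.031     ]
at [ 0.5606 -0.0097  0.1281] shift [ -6.4  12.2 107.6] rot None
```

```bash
python3 - <<'E'
from h import *
d=load('w2');cv2.imwrite('pics/c2.png',cv2.convertScaleAbs(cv2.resize(d['color'][175:250,300:380],(640,600),interpolation=2),alpha=2.5))
E
```

```text
(no output)
```

View pics/c2.png

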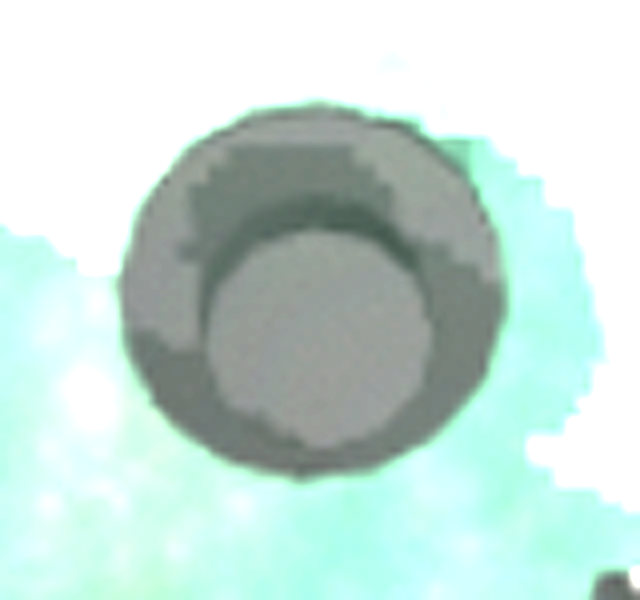

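The boss top is at about (339.3,216.6) and the disc centre at (338.8,210.8).

```bash
python3 - <<'E'
from h import *
d=load('w2')
A=onz(d,339.3,216.6,.031,True);B=onz(d,338.8,210.8,.016,True);print(A,B)
P=(A+B)/2;tool([P[0],P[1],.019])
E
```

```text
[ 0.57219584 -0.01555279  0.031     ] [ 0.57249192 -0.01533312  0.016     ]
at [ 0.5606 -0.0097  0.1281] shift [ -5.5  11.9 109.1] rot None
```

```bash
python3 -m creep '[{"x":-5.5,"y":12,"z":20,"rx":0,"ry":0,"rz":0,"grip":0.6},{"x":0,"y":0,"z":30,"rx":0,"ry":0,"rz":0,"grip":0.6},{"x":0,"y":0,"z":30,"rx":0,"ry":0,"rz":0,"grip":0.6},{"x":0,"y":0,"z":19,"rx":0,"ry":0,"rz":0,"grip":0.6},{"x":0,"y":0,"z":10,"rx":0,"ry":0,"rz":0,"grip":0.6},{"x":0,"y":0,"z":0,"rx":0,"ry":0,"rz":0,"grip":0.6},{"x":0,"y":0,"z":0,"rx":0,"ry":0,"rz":0,"grip":0.2},{"x":0,"y":0,"z":0,"rx":0,"ry":0,"rz":0,"grip":0.2},{"x":0,"y":0,"z":0,"rx":0,"ry":0,"rz":0,"grip":0.1},{"x":0,"y":0,"z":0,"rx":0,"ry":0,"rz":0,"grip":0.1}]' 40
python3 - <<'E'
from h import *
a=load('sc');b=load('si')
# housing clips: bright low-sat blobs for centre estimate
for d,(x0,x1,y0,y1) in((a,(385,430,250,300)),(b,(385,430,170,208))):
    c=d['color'];h=cv2.cvtColor(c,cv2.COLOR_BGR2HSV);m=((h[...,2]>150)&(h[...,1]<60)).astype(np.uint8)
    q=np.zeros_like(m);q[y0:y1,x0:x1]=m[y0:y1,x0:x1]
    ys,xs=np.nonzero(q);print(xs.min(),xs.max(),ys.min(),ys.max(),xs.mean(),ys.mean())
print(ctrl.get_state()['eef_pos'])
E
```

```text
time: 3.53
eef_pos: [0.5746, -0.0159, 0.0214]
tcp_rot: [0.715, 0.699, 0.002, 0.002]
contact_force: [-0.8, 0.7, 6.2]
opening: 0.253
finger_force: 39.1
385 429 252 299 405.03894080996884 274.53504672897196
387 429 174 204 407.26291079812205 188.2926447574335
[ 0.57455036 -0.01586392  0.02140063]
```

```bash
python3 -m creep '[{"x":0,"y":0,"z":-40,"rx":0,"ry":0,"rz":0,"grip":0.1},{"x":0,"y":0,"z":-40,"rx":0,"ry":0,"rz":0,"grip":0.1},{"x":0,"y":0,"z":-40,"rx":0,"ry":0,"rz":0,"grip":0.1},{"x":0,"y":0,"z":-40,"rx":0,"ry":0,"rz":0,"grip":0.1},{"x":-30,"y":0,"z":-20,"rx":0,"ry":0,"rz":0,"grip":0.1},{"x":-40,"y":0,"z":0,"rx":0,"ry":0,"rz":0,"grip":0.1},{"x":-40,"y":0,"z":0,"rx":0,"ry":0,"rz":0,"grip":0.1},{"x":-40,"y":0,"z":0,"rx":0,"ry":0,"rz":0,"grip":0.1},{"x":-40,"y":0,"z":0,"rx":0,"ry":0,"rz":0,"grip":0.1},{"x":-40,"y":0,"z":0,"rx":0,"ry":0,"rz":0,"grip":0.1}]' 40
python3 -m creep '[{"x":-40,"y":0,"z":0,"rx":0,"ry":0,"rz":0,"grip":0.1},{"x":-40,"y":0,"z":0,"rx":0,"ry":0,"rz":0,"grip":0.1},{"x":-20,"y":0,"z":0,"rx":0,"ry":0,"rz":0,"grip":0.1},{"x":0,"y":0,"z":0,"rx":0,"ry":0,"rz":0,"grip":0.1},{"x":0,"y":0,"z":0,"rx":0,"ry":0,"rz":0,"grip":0.1},{"x":0,"y":0,"z":0,"rx":0,"ry":0,"rz":0,"grip":0.1},{"x":0,"y":0,"z":0,"rx":0,"ry":0,"rz":0,"grip":0.1},{"x":0,"y":0,"z":0,"rx":0,"ry":0,"rz":0,"grip":0.1},{"x":0,"y":0,"z":0,"rx":0,"ry":0,"rz":0,"grip":0.1},{"x":0,"y":0,"z":0,"rx":0,"ry":0,"rz":0,"grip":0.1}]' 40
python3 - <<'E'
from h import *
d=snap('wrist','w3')
E
```

```text
time: 4.37
eef_pos: [0.5664, -0.2471, 0.1993]
tcp_rot: [0.715, 0.699, 0.0, 0.001]
contact_force: [-0.4, 0.2, -1.7]
opening: 0.256
finger_force: 39.2
time: 5.2
eef_pos: [0.5646, -0.3444, 0.1985]
tcp_rot: [0.715, 0.699, 0.0, 0.0]
contact_force: [-0.6, -0.2, -0.5]
opening: 0.253
finger_force: 39.2
```

View pics/w3.png

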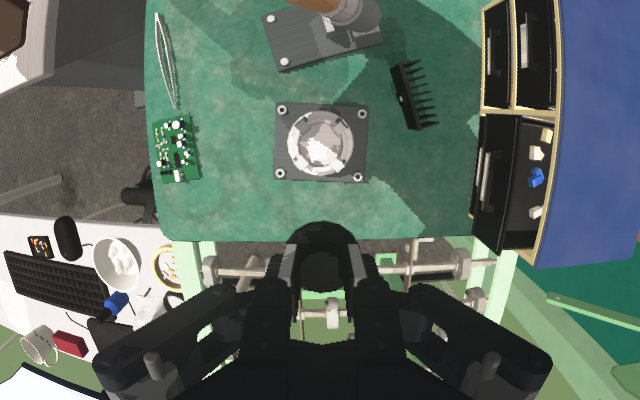

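The wrist view shows the housing plate corners near (276,103), (368,105), (366,182) and (274,180), and the body centre near (320,145). The holder plate is at (325,40) and the held cap at (322,262).

```bash
python3 - <<'E'
from h import *
d=load('w3');h=cv2.cvtColor(d['color'],cv2.COLOR_BGR2HSV)
m=((h[...,1]<70)).astype(np.uint8);w=np.zeros_like(m);w[95:190,262:380]=m[95:190,262:380]
w=cv2.morphologyEx(w,cv2.MORPH_OPEN,np.ones((5,5)))
n,l,s,c=cv2.connectedComponentsWithStats(w);i=1+s[1:,4].argmax();print(s[i])
ct=max(cv2.findContours((l==i).astype(np.uint8),0,1)[0],key=len)[:,0]
P=np.array([onz(d,*p,.010,True)[:2] for p in ct])*1000
r=cv2.minAreaRect(P.astype(np.float32));print(r)
Q=np.array([onz(d,*p,.010,True)[:2] for p in [(276,103),(368,105),(366,182),(274,180)]]);print(Q,Q.mean(0))
Q=np.array([onz(d,*p,.012,True)[:2] for p in [(281,110),(362,113),(357,177),(280,174)]]);print(Q,Q.mean(0))
m=((h[...,1]<40)&(h[...,2]>125)).astype(np.uint8);w=np.zeros_like(m);w[100:185,284:357]=m[100:185,284:357]
ys,xs=np.nonzero(cv2.morphologyEx(w,cv2.MORPH_OPEN,np.ones((5,5))));print(xs.min(),xs.max(),ys.min(),ys.max())
c=cv2.resize(d['color'][95:190,265:380],(690,570),interpolation=2);cv2.imwrite('pics/c3.png',c)
E
```

```text
[ 273   95  107   95 8371]
((570.9326171875, -299.0666198730469), (102.0197525024414, 117.03865814208984), 88.63062286376953)
[[ 0.51840897 -0.25474785]
 [ 0.6157036  -0.25909432]
 [ 0.613474   -0.34301229]
 [ 0.51245615 -0.33844752]] [ 0.56501068 -0.2988255 ]
[[ 0.52377568 -0.26261512]
 [ 0.60890865 -0.26776556]
 [ 0.60324728 -0.33686096]
 [ 0.51976763 -0.33159358]] [ 0.56392481 -0.29970881]
287 353 111 176
```

View pics/c3.png

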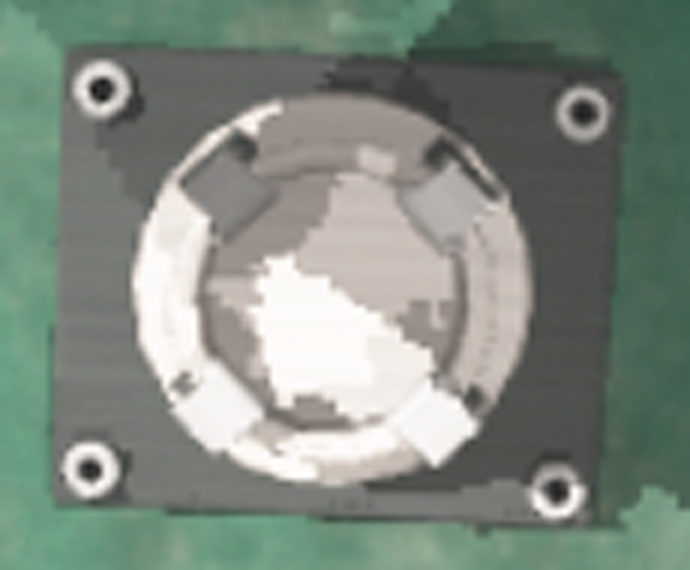

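The enlarged crop gives screw centres at (101,88), (582,113), (557,491) and (90,469), and the rim circle spans 133–533 by 93–483.

```bash
python3 - <<'E'
from h import *
d=load('w3')
f=lambda pts,z:np.array([onz(d,265+(x-2.5)/6,95+(y-2.5)/6,z,True)[:2] for x,y in pts])
for pts,z in [([(101,88),(582,113),(557,491),(90,469)],.012),([(70,45),(622,72),(600,525),(55,505)],.010),([(133,288),(533,288),(333,93),(333,483)],.038),([(225,190),(450,205),(435,420),(220,412)],.0475)]:
    Q=f(pts,z);print(Q.mean(0),np.linalg.norm(Q[0]-Q[1]),np.linalg.norm(Q[2]-Q[3]))
tool([.565,-.300,.069])
E
```

```text
[ 0.5639471  -0.29911717] 0.08445644663590392 0.08453449456818815
[ 0.56470418 -0.29867301] 0.09749639218488883 0.09982255634624324
[ 0.56424762 -0.29665939] 0.06525066735129759 0.06427027092405653
[ 0.56417522 -0.2988622 ] 0.03531152521028912 0.034314729070772015
at [ 0.5645 -0.3446  0.1985] shift [ 44.6  -0.6 129.5] rot None
```

```bash
python3 -m creep '[{"x":25,"y":0,"z":15,"rx":0,"ry":0,"rz":0,"grip":0.1},{"x":20,"y":-1,"z":20,"rx":0,"ry":0,"rz":0,"grip":0.1},{"x":0,"y":0,"z":25,"rx":0,"ry":0,"rz":0,"grip":0.1},{"x":0,"y":0,"z":25,"rx":0,"ry":0,"rz":0,"grip":0.1},{"x":0,"y":0,"z":25,"rx":0,"ry":0,"rz":0,"grip":0.1},{"x":0,"y":0,"z":15,"rx":0,"ry":0,"rz":0,"grip":0.1},{"x":0,"y":0,"z":9,"rx":0,"ry":0,"rz":0,"grip":0.1},{"x":0,"y":0,"z":2,"rx":0,"ry":0,"rz":0,"grip":0.1},{"x":0,"y":0,"z":0,"rx":0,"ry":0,"rz":0,"grip":0.1},{"x":0,"y":0,"z":0,"rx":0,"ry":0,"rz":0,"grip":0.1}]' 40
```

```text
time: 6.08
eef_pos: [0.5648, -0.3005, 0.0635]
tcp_rot: [0.715, 0.699, 0.0, 0.0]
contact_force: [-1.2, 0.8, -2.1]
opening: 0.255
finger_force: 39.3
```

```bash
python3 -m creep '[{"x":0.8,"y":0,"z":0.5,"rx":0,"ry":0,"rz":0,"grip":0.1},{"x":0,"y":0,"z":0.5,"rx":0,"ry":0,"rz":0,"grip":0.1},{"x":0,"y":0,"z":0.5,"rx":0,"ry":0,"rz":0,"grip":0.1},{"x":0,"y":0,"z":0.5,"rx":0,"ry":0,"rz":0,"grip":0.1},{"x":0,"y":0,"z":0.5,"rx":0,"ry":0,"rz":0,"grip":0.1},{"x":0,"y":0,"z":0.5,"rx":0,"ry":0,"rz":0,"grip":0.1},{"x":0,"y":0,"z":0.5,"rx":0,"ry":0,"rz":0,"grip":0.1},{"x":0,"y":0,"z":0.5,"rx":0,"ry":0,"rz":0,"grip":0.1},{"x":0,"y":0,"z":0,"rx":0,"ry":0,"rz":0,"grip":0.1},{"x":0,"y":0,"z":0,"rx":0,"ry":0,"rz":0,"grip":0.1}]' 40
python3 -c "
from h import *
tool([.5643,-.2995,.0595]);print(ctrl.get_state()['contact_force'])"
```

```text
time: 6.92
eef_pos: [0.5645, -0.2996, 0.0585]
tcp_rot: [0.715, 0.699, 0.0, 0.0]
contact_force: [-1.2, 1.4, 2.3]
opening: 0.253
finger_force: 39.6
at [ 0.5645 -0.2996  0.0585] shift [ 0.1 -0.2 -1. ] rot None
[-1.1568411   1.42905426  2.33792866]
```

Contact was made 12 mm above the floor, as expected for the cap on the clips. Now I release and lift.

```bash
python3 -m creep '[{"x":0,"y":0,"z":0,"rx":0,"ry":0,"rz":0,"grip":0.4},{"x":0,"y":0,"z":0,"rx":0,"ry":0,"rz":0,"grip":0.4},{"x":0,"y":0,"z":0,"rx":0,"ry":0,"rz":0,"grip":0.5},{"x":0,"y":0,"z":0,"rx":0,"ry":0,"rz":0,"grip":0.5},{"x":0,"y":0,"z":-15,"rx":0,"ry":0,"rz":0,"grip":0.6},{"x":0,"y":0,"z":-35,"rx":0,"ry":0,"rz":0,"grip":0.6},{"x":0,"y":0,"z":-40,"rx":0,"ry":0,"rz":0,"grip":0.6},{"x":0,"y":0,"z":-40,"rx":0,"ry":0,"rz":0,"grip":0.6},{"x":0,"y":-10,"z":-39,"rx":0,"ry":0,"rz":0,"grip":0.6},{"x":0,"y":-20,"z":-20,"rx":0,"ry":0,"rz":0,"grip":0.6}]' 40
python3 - <<'E'
from h import *
snap('wrist','w4a');d=snap('scene','s4');w=load('w4a')
b=snap('side','d4')
c=np.hstack([cv2.resize(w['color'][60:360,160:460],(400,400)),cv2.resize(d['color'][170:310,330:470],(400,400),interpolation=2)])
cv2.imwrite('pics/c4.png',c)
tool([.5643,-.2995,.0595])
E
```

```text
time: 7.75
eef_pos: [0.5369, -0.3001, 0.2553]
tcp_rot: [0.715, 0.699, 0.001, 0.006]
contact_force: [0.4, 0.3, 1.4]
opening: 0.6
finger_force: 0.0
at [ 0.535  -0.2997  0.2517] shift [  1.8  28.2 192.4] rot None
```

View pics/c4.png

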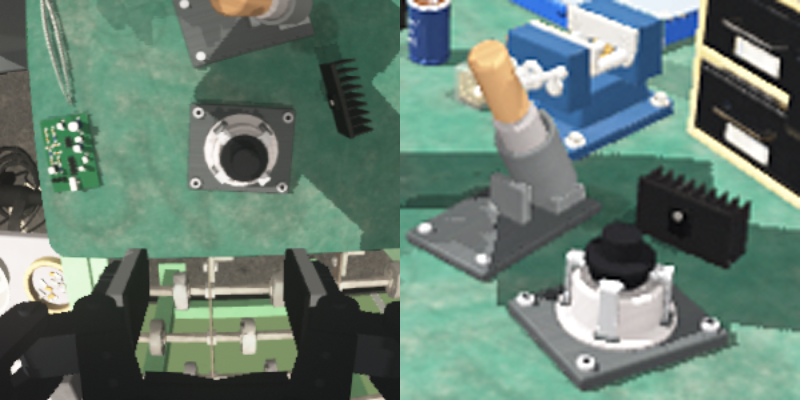

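The cap sits level, boss up, on the clips. The handle shows in both views, so I get its 3D axis from colour masks.

```bash
python3 - <<'E'
from h import *
np.set_printoptions(precision=4,suppress=True)
pl=[];cr=[]
ends=[]
for f in('s4','d4'):
    d=load(f);h=cv2.cvtColor(d['color'],cv2.COLOR_BGR2HSV)
    m=((h[...,0]>7)&(h[...,0]<24)&(h[...,1]>70)&(h[...,2]>90)).astype(np.uint8)
    w=np.zeros_like(m)
    w[170:240,335:400]=m[170:240,335:400] if f=='s4' else 0
    if f=='d4': w[140:200,345:385]=m[140:200,345:385]
    n,l,s,c=cv2.connectedComponentsWithStats(w);i=1+s[1:,4].argmax();print(f,s[i],c[i])
    ys,xs=np.nonzero(l==i);p=np.c_[xs,ys].astype(float);mu=p.mean(0);v=np.linalg.svd(p-mu,full_matrices=False)[2][0]
    t=(p-mu)@v;print('ax',v,t.min(),t.max())
    o,r1=ray(d,*(mu-10*v));_,r2=ray(d,*(mu+10*v));nn=np.cross(r1,r2);pl.append((nn/np.linalg.norm(nn),o));cr.append(ray(d,*mu))
a=np.cross(pl[0][0],pl[1][0]);a/=np.linalg.norm(a);a*=np.sign(a[2])
X,e=tri(*cr);print('axis',a,'tilt',np.degrees(np.arccos(a[2])),'az',np.degrees(np.arctan2(a[1],a[0])),'centroid',X,e)
E
```

```text
s4 [354 184  21  29 386] [364.0104 198.0233]
ax [0.4156 0.9096] -14.421610021517493 15.201756268910435
d4 [345 140  40  35 323] [364.2539 159.9907]
ax [-0.5545  0.8322] -21.485585810725023 15.402880543282487
axis [-0.4561 -0.1403  0.8788] tilt 28.50138290937757 az -162.9065869482875 centroid [ 0.5604 -0.1796  0.119 ] [np.float64(0.004060931227850727), np.float64(0.004060931227850853)]
```

```bash
python3 - <<'E'
from h import *
np.set_printoptions(precision=4,suppress=True)
for f in('d4','si'):
    d=load(f);h=cv2.cvtColor(d['color'],cv2.COLOR_BGR2HSV)
    print(f);[print(y,''.join('#' if (7<a[0]<24 and a[1]>80 and a[2]>80) else '.' for a in h[y,340:390])) for y in range(150,186)]
E
```

```text
d4
150 .............................##.#.................
151 .............................##.#.................
152 .............................##.#.................
153 .........................######..#.......#.####.##
154 .............################....#############....
155 #####################..####......###.....####.....
156 #####............#############....#...............
157 ...#...............###########....................
158 ...#.................##########...................
159 .....................##########...................
160 ....................###########...................
161 ...................#############..................
162 ...................############...................
163 ..................#############...................
164 ..................#############...................
165 .................#############....................
166 ................#############.....................
167 ................#############.....................
168 ...............#############......................
169 ...............############.....................
[... 2165 characters left out ...]
.......#######..........................
174 ..................####............................
175 ..................................................
176 ..................................................
177 ..................................................
178 ..................................................
179 ..................................................
180 ..................................................
181 ..................................................
182 ..................................................
183 ..................................................
184 ..................................................
185 ..................................................
```

```bash
python3 - <<'E'
from h import *
np.set_printoptions(precision=4,suppress=True)
s=load('s4');b=load('d4');h=cv2.cvtColor(s['color'],cv2.COLOR_BGR2HSV)
[print(y,''.join('#' if (7<a[0]<24 and a[1]>70 and a[2]>80) else '.' for a in h[y,350:380])) for y in range(182,216,3)]
def plane(d,p,v):
    o,r1=ray(d,*(p-8*v));_,r2=ray(d,*(p+8*v));n=np.cross(r1,r2);return n/np.linalg.norm(n),o
for va,vb in[((.4156,.9096),(-.51,.86)),((.40,.916),(-.51,.86)),((.4156,.9096),(-.53,.85))]:
    ps=np.array([364.,198.]);n1,o1=plane(s,ps,np.array(va));n2,o2=plane(b,np.array([363.2,165.2]),np.array(vb))
    a=np.cross(n1,n2);a/=np.linalg.norm(a);a*=np.sign(a[2])
    X0=np.linalg.solve([n1,n2,a],[n1@o1,n2@o2,0])
    f=[]
    for q in[(358.5,187),(370,211)]:
        o,r=ray(s,*q);A=np.c_[a,-r];t=np.linalg.lstsq(A,o-X0,rcond=None)[0];f.append(X0+a*t[0])
    print(a,np.degrees(np.arccos(a[2])),np.degrees(np.arctan2(a[1],a[0])),f,np.linalg.norm(f[0]-f[1]))
w=load('w4a');c=-w['R'].T@w['t'];print(c)
E
```

```text
182 ..............................
185 ........########..............
188 ....##############............
191 ....###############...........
194 .....###############..........
197 ......###############.........
200 ........###############.......
203 .........################.....
206 ...........##############.....
209 ............############......
212 ...............######.........
215 ..............................
[-0.4469 -0.1057  0.8883] 27.338892630269186 -166.6877304620933 [array([ 0.5455, -0.1818,  0.1414]), array([ 0.575 , -0.1748,  0.0828])] 0.0659993892881162
[-0.4375 -0.1135  0.892 ] 26.872970194741878 -165.45161789257955 [array([ 0.5458, -0.1821,  0.1416]), array([ 0.5747, -0.1745,  0.0825])] 0.06622210073598382
[-0.4503 -0.1182  0.885 ] 27.745442375242696 -165.29266135254042 [array([ 0.5452, -0.1823,  0.1417]), array([ 0.5753, -0.1744,  0.0825])] 0.06685058975326075
[ 0.5376 -0.2264  0.3973]
```

```bash
cat >> h.py <<'E'
A=np.array([-np.sin(np.radians(28))*np.cos(np.radians(14.5)),-np.sin(np.radians(28))*np.sin(np.radians(14.5)),np.cos(np.radians(28))])
def tilt(a,q=None):
    R0=Ro.from_quat(q if q is not None else ctrl.get_state()['tcp_rot']);z=R0.apply([0,0,1]);v=np.cross(z,-a);n=np.linalg.norm(v)
    return Ro.from_rotvec(v/n*np.arcsin(n))*R0
E
python3 - <<'E'
from h import *
G=np.array([.5455,-.182,.138])-.044*A
print(A,G); tool(G+.13*A,tilt(A))
E
```

```text
[-0.45451779 -0.11754629  0.88294759] [ 0.56549878 -0.17682796  0.09915031]
at [ 0.535  -0.2997  0.2517] shift [107.  -31.4  37.1] rot [-26.6   7.9  -0. ]
```

```bash
python3 -m creep '[{"x":36,"y":-10.5,"z":12.4,"rx":0,"ry":0,"rz":0,"grip":0.6},{"x":36,"y":-10.5,"z":12.4,"rx":0,"ry":0,"rz":0,"grip":0.7},{"x":35,"y":-10.5,"z":12.4,"rx":0,"ry":0,"rz":0,"grip":0.8},{"x":0,"y":0,"z":0,"rx":-5.3,"ry":1.6,"rz":0,"grip":0.8},{"x":0,"y":0,"z":0,"rx":-5.3,"ry":1.6,"rz":0,"grip":0.8},{"x":0,"y":0,"z":0,"rx":-5.3,"ry":1.6,"rz":0,"grip":0.8},{"x":0,"y":0,"z":0,"rx":-5.3,"ry":1.6,"rz":0,"grip":0.8},{"x":0,"y":0,"z":0,"rx":-5.4,"ry":1.5,"rz":0,"grip":0.8},{"x":0,"y":0,"z":0,"rx":0,"ry":0,"rz":0,"grip":0.8},{"x":0,"y":0,"z":0,"rx":0,"ry":0,"rz":0,"grip":0.8}]' 60
python3 - <<'E'
from h import *
np.set_printoptions(precision=4,suppress=True)
d=snap('wrist','w5');h=cv2.cvtColor(d['color'],cv2.COLOR_BGR2HSV)
m=((h[...,0]>7)&(h[...,0]<24)&(h[...,1]>80)&(h[...,2]>80)).astype(np.uint8)
m=cv2.morphologyEx(m,cv2.MORPH_OPEN,np.ones((5,5)))
n,l,s,c=cv2.connectedComponentsWithStats(m)
for i in range(1,n):
    if s[i,4]>150: print(s[i],c[i])
cv2.imwrite('pics/c5.png',cv2.resize(m*255,(320,200)))
for t in(0,.0275,.055):   # expected handle points
    X=np.array([.5455,-.182,.138])-t*A;q=d['R']@X+d['t'];r=np.arccos(q[2]/np.linalg.norm(q));k=r*d['K'][0,0]/np.hypot(*q[:2]);print(d['K'][0,2]+k*q[0],d['K'][1,2]+k*q[1])
G=np.array([.5455,-.182,.138])-.044*A;tool(G,tilt(A));print(ctrl.get_state()['qpos'])
E
```

```text
time: 8.73
eef_pos: [0.5042, -0.1907, 0.208]
tcp_rot: [0.696, 0.678, 0.209, 0.115]
contact_force: [-0.2, 0.2, -0.5]
opening: 0.8
finger_force: 0.0
[314 180  30  43 941] [327.7163 202.0393]
[ 543  183   44   53 2143] [565.0154 210.0061]
[ 538  239   46   43 1668] [561.0246 258.2086]
328.9881922796617 215.6989506195335
328.5966191598871 205.66472337880592
328.27326786750695 197.46858824447233
at [ 0.5051 -0.191   0.2091] shift [ -1.1   4.5 126.2] rot [-0.5  -0.25 -0.  ]
[-0.7377 -0.1742  2.154   0.5008  0.9518 -0.9639]
```

```bash
python3 - <<'E'
from h import *
d=load('w5');h=cv2.cvtColor(d['color'],cv2.COLOR_BGR2HSV)
[print(y,''.join('#' if (7<a[0]<24 and a[1]>80 and a[2]>80) else '.' for a in h[y,305:355])) for y in range(174,236,2)]
print(h[200:236:3,328].tolist())
def pf(X):
    q=d['R']@X+d['t'];r=np.arccos(q[2]/np.linalg.norm(q));k=r*d['K'][0,0]/np.hypot(*q[:2]);return np.array([d['K'][0,2]+k*q[0],d['K'][1,2]+k*q[1]])
u=np.cross(A,[0,0,1]);u/=np.linalg.norm(u);v=np.cross(A,u);T=np.array([.5455,-.182,.138])
for t in(0,.055):
  E=np.array([pf(T-t*A+.013*(np.cos(x)*u+np.sin(x)*v)) for x in np.linspace(0,6.28,60)]);print(E.min(0),E.max(0))
E
cp pics/w5.png pics/last.png; python3 -c "
import cv2;i=cv2.imread('pics/w5.png');cv2.imwrite('pics/w5v.png',i)"
```

```text
174 ..................................................
176 ..................................................
178 ..................................................
180 .....................########.....................
182 .................###############..................
184 ..............####################................
186 .............######################...............
188 ............#########################.............
190 ...........###########################............
192 ...........#############..############............
194 ...........############..........######...........
196 ..........#################.........####..........
198 ..........#################...........###.........
200 ..........####################.........##.........
202 ..........####################..........#.........
204 .........#########################.......#........
206 .........#########################.......#........
208 .........##########################......#........
210 .........#############################...#........
212 ..........###############################.........

[... 201 characters left out ...]
###...............
222 ....................############..................
224 ..................................................
226 ..................................................
228 ..................................................
230 ..................................................
232 ..................................................
234 ..................................................
[[19, 101, 245], [19, 101, 245], [21, 92, 250], [18, 100, 245], [18, 101, 245], [20, 94, 249], [20, 92, 250], [20, 95, 249], [75, 91, 121], [73, 82, 125], [74, 83, 123], [74, 80, 121]]
[311.90086045 199.19163995] [346.05166561 231.66905882]
[314.31532221 183.82497974] [342.21562792 210.81821784]
```

```bash
python3 - <<'E'
from h import *
np.set_printoptions(precision=4,suppress=True)
s=load('s4');b=load('d4');w=load('w5')
r=[ray(s,360.3,188.5),ray(b,365.7,160.3),ray(w,330,207.8,True)]
T,e=tri(*r);print(T,e,tri(r[0],r[2]),tri(r[1],r[2]))
# bottom: axial 55 below; angle from lower-end wrist ellipse far edge 180 -> centre ~ (328,193.5)
for az in(-160,-165,-170,-175):
    t=np.radians(28);a=np.array([np.sin(t)*np.cos(np.radians(az)),np.sin(t)*np.sin(np.radians(az)),np.cos(t)])
    B=T-.055*a;q=w['R']@B+w['t'];k=np.arccos(q[2]/np.linalg.norm(q))*w['K'][0,0]/np.hypot(*q[:2])
    print(az,w['K'][0,2]+k*q[0],w['K'][1,2]+k*q[1],proj(s,B),proj(b,B))
E
```

```text
[ 0.5496 -0.1775  0.1331] [np.float64(0.0025948035142629284), np.float64(0.00231649032302246), np.float64(0.0005925513112176017)] (array([ 0.55  , -0.1772,  0.1345]), [np.float64(0.001397359117922548), np.float64(0.0013973591179226783)]) (array([ 0.5509, -0.1783,  0.1295]), [np.float64(0.0006198375989614113), np.float64(0.0006198375989614966)])
-160 328.6648064241246 189.43481946241664 [367.618  208.9878] [357.5759 170.7649]
-165 329.416738290084 191.6115710383819 [368.567  209.3646] [358.3662 170.5165]
-170 329.99179323098537 193.85390533451675 [369.4477 209.7777] [359.195  170.3117]
-175 330.3869246478691 196.14604045843657 [370.2535 210.2242] [360.0562 170.1519]
```

```bash
sed -i 's/14\.5/12.0/g' h.py; python3 - <<'E'
from h import *
G=np.array([.550,-.1776,.133])-.042*A
tool(G,tilt(A)); s=ctrl.get_state();q=tilt(A).as_quat();tp=(tilt(A).inv().apply(G-s['eef_pos'])*1000);print(G,'in new frame',tp)
E
```

```text
at [ 0.5051 -0.191   0.2091] shift [  1.8   6.3 131.1] rot [-0.8  -1.39 -0.  ]
[ 0.56928692 -0.17350044  0.0959162 ] in new frame [  4.96545474   4.479415   131.1146981 ]
```

```bash
python3 -m creep '[{"x":0,"y":0,"z":0,"rx":-0.8,"ry":-1.4,"rz":0,"grip":0.8},{"x":5,"y":4.5,"z":20,"rx":0,"ry":0,"rz":0,"grip":0.8},{"x":0,"y":0,"z":30,"rx":0,"ry":0,"rz":0,"grip":0.8},{"x":0,"y":0,"z":30,"rx":0,"ry":0,"rz":0,"grip":0.8},{"x":0,"y":0,"z":30,"rx":0,"ry":0,"rz":0,"grip":0.8},{"x":0,"y":0,"z":21,"rx":0,"ry":0,"rz":0,"grip":0.8},{"x":0,"y":0,"z":0,"rx":0,"ry":0,"rz":0,"grip":0.8},{"x":0,"y":0,"z":0,"rx":0,"ry":0,"rz":0,"grip":0.5},{"x":0,"y":0,"z":0,"rx":0,"ry":0,"rz":0,"grip":0.2},{"x":0,"y":0,"z":0,"rx":0,"ry":0,"rz":0,"grip":0.1}]' 60
python3 -m creep '[{"x":0,"y":0,"z":0,"rx":0,"ry":0,"rz":0,"grip":0.1},{"x":0,"y":0,"z":0,"rx":0,"ry":0,"rz":0,"grip":0.1},{"x":0,"y":0,"z":0,"rx":0,"ry":0,"rz":0,"grip":0.1},{"x":0,"y":0,"z":0,"rx":0,"ry":0,"rz":0,"grip":0.1},{"x":0,"y":0,"z":0,"rx":0,"ry":0,"rz":0,"grip":0.1},{"x":0,"y":0,"z":0,"rx":0,"ry":0,"rz":0,"grip":0.1},{"x":0,"y":0,"z":0,"rx":0,"ry":0,"rz":0,"grip":0.1},{"x":0,"y":0,"z":0,"rx":0,"ry":0,"rz":0,"grip":0.1},{"x":0,"y":0,"z":0,"rx":0,"ry":0,"rz":0,"grip":0.1},{"x":0,"y":0,"z":0,"rx":0,"ry":0,"rz":0,"grip":0.1}]' 90
```

```text
time: 9.62
eef_pos: [0.5709, -0.1743, 0.0992]
tcp_rot: [0.696, 0.675, 0.206, 0.131]
contact_force: [-1.6, 0.3, 0.1]
opening: 0.386
finger_force: 0.3
time: 10.45
eef_pos: [0.5701, -0.1745, 0.0989]
tcp_rot: [0.696, 0.675, 0.206, 0.131]
contact_force: [-6.0, -0.1, 5.2]
opening: 0.283
finger_force: 88.0
```

```bash
python3 -m creep '[{"x":0,"y":0,"z":-5,"rx":0,"ry":0,"rz":0,"grip":0.1},{"x":0,"y":0,"z":-10,"rx":0,"ry":0,"rz":0,"grip":0.1},{"x":0,"y":0,"z":-10,"rx":0,"ry":0,"rz":0,"grip":0.1},{"x":0,"y":0,"z":-10,"rx":0,"ry":0,"rz":0,"grip":0.1},{"x":0,"y":0,"z":-10,"rx":0,"ry":0,"rz":0,"grip":0.1},{"x":0,"y":0,"z":-10,"rx":0,"ry":0,"rz":0,"grip":0.1},{"x":0,"y":0,"z":-10,"rx":0,"ry":0,"rz":0,"grip":0.1},{"x":0,"y":0,"z":-10,"rx":0,"ry":0,"rz":0,"grip":0.1},{"x":0,"y":0,"z":-10,"rx":0,"ry":0,"rz":0,"grip":0.1},{"x":0,"y":0,"z":-10,"rx":0,"ry":0,"rz":0,"grip":0.1}]' 90
python3 - <<'E'
from h import *
T=tilt(np.array([0,0,1.]));s=ctrl.get_state();print(s['contact_force'],s['finger_force'],s['opening']);tool([.53,-.24,.28],T)
print(T.inv().apply(np.array([.5643,-.2995,.30])-s['eef_pos'])*1000)
E
```

```text
time: 11.28
eef_pos: [0.5256, -0.183, 0.1819]
tcp_rot: [0.696, 0.675, 0.206, 0.13]
contact_force: [-0.7, 0.7, -2.0]
opening: 0.281
finger_force: 87.9
[-0.65291231  0.65743844 -2.0173822 ] 87.88503892011249 0.2806985272367656
at [ 0.5256 -0.183   0.1819] shift [-45.8  52.  -89.9] rot [27.37 -6.62 -0.  ]
[-115.25832618   42.3220505  -118.05184298]
```

```bash
python3 -m creep '[{"x":0,"y":0,"z":-20,"rx":0,"ry":0,"rz":0,"grip":0.1},{"x":0,"y":0,"z":-20,"rx":0,"ry":0,"rz":0,"grip":0.1},{"x":0,"y":0,"z":0,"rx":4.57,"ry":-1.1,"rz":0,"grip":0.1},{"x":0,"y":0,"z":0,"rx":4.56,"ry":-1.1,"rz":0,"grip":0.1},{"x":0,"y":0,"z":0,"rx":4.56,"ry":-1.1,"rz":0,"grip":0.1},{"x":0,"y":0,"z":0,"rx":4.56,"ry":-1.1,"rz":0,"grip":0.1},{"x":0,"y":0,"z":0,"rx":4.56,"ry":-1.1,"rz":0,"grip":0.1},{"x":0,"y":0,"z":0,"rx":4.56,"ry":-1.1,"rz":0,"grip":0.1},{"x":0,"y":0,"z":0,"rx":0,"ry":0,"rz":0,"grip":0.1},{"x":0,"y":0,"z":0,"rx":0,"ry":0,"rz":0,"grip":0.1}]' 90
python3 - <<'E'
from h import *
np.set_printoptions(precision=4,suppress=True)
tool([.5643,-.2995,.195],tilt(np.array([0,0,1.])))
# check drift uprightness in scene & side: handle and foot
for n,f in(('scene','s6'),('side','d6'),('wrist','w6')):
    d=snap(n,f);h=cv2.cvtColor(d['color'],cv2.COLOR_BGR2HSV)
s=load('s6');b=load('d6');t=ctrl.get_state()['eef_pos']
for d,n in((s,'s'),(b,'d')):print(n,[proj(d,t-[0,0,k]) for k in(0,.088)])
u=s['color'];c=proj(s,t-[0,0,.04]).astype(int);v=b['color'];e=proj(b,t-[0,0,.04]).astype(int)
cv2.imwrite('pics/c6.png',np.hstack([cv2.resize(u[c[1]-50:c[1]+50,c[0]-40:c[0]+40],(400,500)),cv2.resize(v[e[1]-50:e[1]+50,e[0]-40:e[0]+40],(400,500))]))
E
```

```text
time: 12.12
eef_pos: [0.5081, -0.1865, 0.2164]
tcp_rot: [0.718, 0.696, 0.001, 0.0]
contact_force: [0.4, -0.2, -1.1]
opening: 0.285
finger_force: 88.5
at [ 0.5081 -0.1865  0.2164] shift [-111.3   59.5   21.4] rot [ 0.07 -0.07 -0.  ]
s [array([341.2286, 151.3277]), array([341.2574, 199.6647])]
d [array([378.5139, 136.9046]), array([374.32  , 171.5197])]
```

View pics/c6.png

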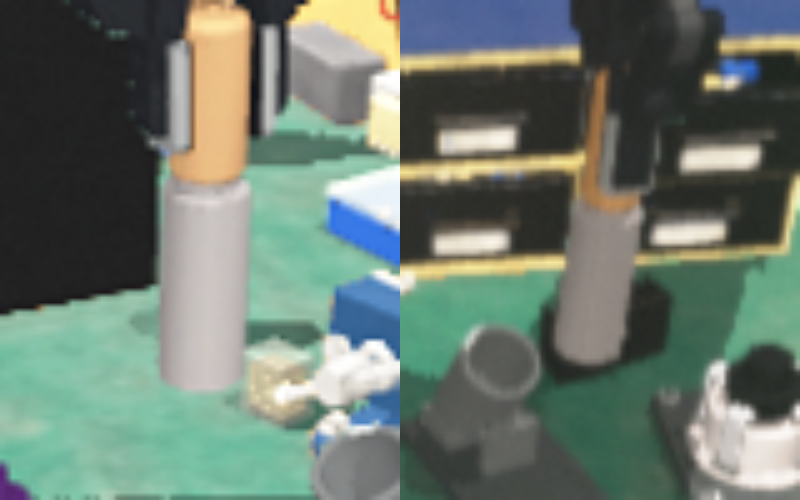

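The drift hangs nearly upright: its edges run (170,190)→(160,375) and (250,185)→(245,380) on the left, so the top leans about 2° toward +x. The foot is directly under the TCP, the tube is empty and the cap is still level. I correct the lean and move over the cap.

```bash
python3 -m creep '[{"x":-37,"y":19,"z":0,"rx":0,"ry":0,"rz":0,"grip":0.1},{"x":-37,"y":19,"z":0,"rx":0,"ry":0,"rz":0,"grip":0.1},{"x":-37.3,"y":19.5,"z":0,"rx":0,"ry":0,"rz":0,"grip":0.1},{"x":0,"y":0,"z":10,"rx":0,"ry":0,"rz":0,"grip":0.1},{"x":0,"y":0,"z":10,"rx":-1.5,"ry":0,"rz":0,"grip":0.1},{"x":0,"y":0,"z":10,"rx":0,"ry":0,"rz":0,"grip":0.1},{"x":0,"y":0,"z":10,"rx":0,"ry":0,"rz":0,"grip":0.1},{"x":0,"y":0,"z":5,"rx":0,"ry":0,"rz":0,"grip":0.1},{"x":0,"y":0,"z":0,"rx":0,"ry":0,"rz":0,"grip":0.1},{"x":0,"y":0,"z":0,"rx":0,"ry":0,"rz":0,"grip":0.1}]' 110
python3 - <<'E'
from h import *
np.set_printoptions(precision=2,suppress=True)
print(ctrl.get_state()['contact_force'])
# lean check: left/right edges of grey foot per row, scene & side
t=ctrl.get_state()['eef_pos']
for n,f in(('scene','s7'),('side','d7')):
    d=snap(n,f);g=cv2.GaussianBlur(d['color'],(3,3),0).astype(float);gx=np.abs(g[:,2:]-g[:,:-2]).sum(2)
    L=[];Rr=[]
    for k in np.arange(.03,.078,.004):
        u,v=proj(d,t-[0,0,k]);w=.015*d['K'][0,0]/(d['R']@t+d['t'])[2];v=int(round(v))
        a=int(u-w-5);i=gx[v-0,a:a+10].argmax()+a+1;a2=int(u+w-5);j=gx[v,a2:a2+10].argmax()+a2+1
        L.append((v,i-(u-w)));Rr.append((v,j-(u+w)))
    L=np.array(L);Rr=np.array(Rr);print(n,L[:,1],Rr[:,1],np.polyfit(*L.T,1)[0],np.polyfit(*Rr.T,1)[0])
E
```

```text
time: 13.1
eef_pos: [0.562, -0.2989, 0.1711]
tcp_rot: [0.718, 0.696, 0.009, 0.009]
contact_force: [-0.0, -0.7, -1.8]
opening: 0.277
finger_force: 107.8
[-0.01 -0.71 -1.79]
scene [ 0.91  0.07  0.23  0.39  0.55 -0.29 -0.14  0.02  0.17  0.33  0.48 -0.36] [-0.62 -0.46 -0.3  -0.14 -0.98 -0.82 -0.67 -0.51 -0.36 -0.2  -1.05 -0.89] -0.018703335669504825 -0.011887599689593334
side [-0.78 -0.5   4.79 -0.93  4.35  4.63  4.91  4.19  4.47  4.74  4.01  4.28] [-4.85 -4.56 -1.27 -0.99 -0.71 -1.43 -1.15 -0.87 -1.6  -1.32 -2.05 -1.78] 0.31161261065875834 0.13343079247693915
```

```bash
python3 -m creep '[{"x":0,"y":0,"z":3,"rx":-0.5,"ry":0,"rz":0,"grip":0.1},{"x":0,"y":0,"z":3,"rx":0,"ry":0,"rz":0,"grip":0.1},{"x":0,"y":0,"z":2,"rx":0,"ry":0,"rz":0,"grip":0.1},{"x":0,"y":0,"z":1,"rx":0,"ry":0,"rz":0,"grip":0.1},{"x":0,"y":0,"z":1,"rx":0,"ry":0,"rz":0,"grip":0.1},{"x":0,"y":0,"z":1,"rx":0,"ry":0,"rz":0,"grip":0.1},{"x":0,"y":0,"z":1,"rx":0,"ry":0,"rz":0,"grip":0.1},{"x":0,"y":0,"z":1,"rx":0,"ry":0,"rz":0,"grip":0.1},{"x":0,"y":0,"z":0,"rx":0,"ry":0,"rz":0,"grip":0.1},{"x":0,"y":0,"z":0,"rx":0,"ry":0,"rz":0,"grip":0.1}]' 110
```

```text
time: 14.03
eef_pos: [0.5625, -0.2994, 0.1582]
tcp_rot: [0.718, 0.696, 0.012, 0.012]
contact_force: [-1.0, -0.3, -0.8]
opening: 0.276
finger_force: 107.9
```

```bash
python3 -m creep '[{"x":0,"y":0,"z":0.7,"rx":0,"ry":0,"rz":0,"grip":0.1},{"x":0,"y":0,"z":0.7,"rx":0,"ry":0,"rz":0,"grip":0.1},{"x":0,"y":0,"z":0.7,"rx":0,"ry":0,"rz":0,"grip":0.1},{"x":0,"y":0,"z":0.7,"rx":0,"ry":0,"rz":0,"grip":0.1},{"x":0,"y":0,"z":0.7,"rx":0,"ry":0,"rz":0,"grip":0.1},{"x":0,"y":0,"z":0.7,"rx":0,"ry":0,"rz":0,"grip":0.1},{"x":0,"y":0,"z":0.7,"rx":0,"ry":0,"rz":0,"grip":0.1},{"x":0,"y":0,"z":0,"rx":0,"ry":0,"rz":0,"grip":0.1},{"x":0,"y":0,"z":0,"rx":0,"ry":0,"rz":0,"grip":0.1},{"x":0,"y":0,"z":0,"rx":0,"ry":0,"rz":0,"grip":0.1}]' 110
```

```text
time: 14.87
eef_pos: [0.5628, -0.2996, 0.154]
tcp_rot: [0.718, 0.696, 0.012, 0.013]
contact_force: [-0.5, 0.3, 2.1]
opening: 0.28
finger_force: 108.5
```

```bash
python3 -m creep '[{"x":0,"y":0,"z":0.8,"rx":0,"ry":0,"rz":0,"grip":0.1},{"x":0,"y":0,"z":0.8,"rx":0,"ry":0,"rz":0,"grip":0.1},{"x":0,"y":0,"z":0.8,"rx":0,"ry":0,"rz":0,"grip":0.1},{"x":0,"y":0,"z":0.8,"rx":0,"ry":0,"rz":0,"grip":0.1},{"x":0,"y":0,"z":0.8,"rx":0,"ry":0,"rz":0,"grip":0.1},{"x":0,"y":0,"z":0.8,"rx":0,"ry":0,"rz":0,"grip":0.1},{"x":0,"y":0,"z":0.8,"rx":0,"ry":0,"rz":0,"grip":0.1},{"x":0,"y":0,"z":0.8,"rx":0,"ry":0,"rz":0,"grip":0.1},{"x":0,"y":0,"z":0,"rx":0,"ry":0,"rz":0,"grip":0.1},{"x":0,"y":0,"z":0,"rx":0,"ry":0,"rz":0,"grip":0.1}]' 110
```

```text
time: 15.7
eef_pos: [0.5634, -0.2999, 0.1478]
tcp_rot: [0.718, 0.696, 0.012, 0.013]
contact_force: [-1.3, 0.0, 3.8]
opening: 0.281
finger_force: 108.8
```

```bash
python3 -m creep '[{"x":0,"y":0,"z":0.7,"rx":0,"ry":0,"rz":0,"grip":0.1},{"x":0,"y":0,"z":0.7,"rx":0,"ry":0,"rz":0,"grip":0.1},{"x":0,"y":0,"z":0.7,"rx":0,"ry":0,"rz":0,"grip":0.1},{"x":0,"y":0,"z":0.7,"rx":0,"ry":0,"rz":0,"grip":0.1},{"x":0,"y":0,"z":0.7,"rx":0,"ry":0,"rz":0,"grip":0.1},{"x":0,"y":0,"z":0.5,"rx":0,"ry":0,"rz":0,"grip":0.1},{"x":0,"y":0,"z":0,"rx":0,"ry":0,"rz":0,"grip":0.1},{"x":0,"y":0,"z":0,"rx":0,"ry":0,"rz":0,"grip":0.1},{"x":0,"y":0,"z":0,"rx":0,"ry":0,"rz":0,"grip":0.1},{"x":0,"y":0,"z":0,"rx":0,"ry":0,"rz":0,"grip":0.1}]' 110
```

```text
time: 16.53
eef_pos: [0.5631, -0.2994, 0.1429]
tcp_rot: [0.718, 0.696, 0.012, 0.012]
contact_force: [-1.4, 1.1, 1.6]
opening: 0.284
finger_force: 108.3
```

```bash
python3 -m creep '[{"x":0,"y":0,"z":0.4,"rx":0,"ry":0,"rz":0,"grip":0.1},{"x":0,"y":0,"z":0.4,"rx":0,"ry":0,"rz":0,"grip":0.1},{"x":0,"y":0,"z":0.4,"rx":0,"ry":0,"rz":0,"grip":0.1},{"x":0,"y":0,"z":0.4,"rx":0,"ry":0,"rz":0,"grip":0.1},{"x":0,"y":0,"z":0.4,"rx":0,"ry":0,"rz":0,"grip":0.1},{"x":0,"y":0,"z":0,"rx":0,"ry":0,"rz":0,"grip":0.1},{"x":0,"y":0,"z":0,"rx":0,"ry":0,"rz":0,"grip":0.1},{"x":0,"y":0,"z":0,"rx":0,"ry":0,"rz":0,"grip":0.1},{"x":0,"y":0,"z":0,"rx":0,"ry":0,"rz":0,"grip":0.1},{"x":0,"y":0,"z":0,"rx":0,"ry":0,"rz":0,"grip":0.1}]' 110
```

```text
time: 17.37
eef_pos: [0.5633, -0.2997, 0.1428]
tcp_rot: [0.718, 0.696, 0.012, 0.013]
contact_force: [-3.8, 2.2, 8.4]
opening: 0.281
finger_force: 109.5
```

```bash
python3 -m creep '[{"x":0,"y":0,"z":0.5,"rx":0,"ry":0,"rz":0,"grip":0.1},{"x":0,"y":0,"z":0.5,"rx":0,"ry":0,"rz":0,"grip":0.1},{"x":0,"y":0,"z":0.5,"rx":0,"ry":0,"rz":0,"grip":0.1},{"x":0,"y":0,"z":0.5,"rx":0,"ry":0,"rz":0,"grip":0.1},{"x":0,"y":0,"z":0.5,"rx":0,"ry":0,"rz":0,"grip":0.1},{"x":0,"y":0,"z":0.5,"rx":0,"ry":0,"rz":0,"grip":0.1},{"x":0,"y":0,"z":0,"rx":0,"ry":0,"rz":0,"grip":0.1},{"x":0,"y":0,"z":0,"rx":0,"ry":0,"rz":0,"grip":0.1},{"x":0,"y":0,"z":0,"rx":0,"ry":0,"rz":0,"grip":0.1},{"x":0,"y":0,"z":0,"rx":0,"ry":0,"rz":0,"grip":0.1}]' 110
```

```text
time: 18.2
eef_pos: [0.5637, -0.3001, 0.1427]
tcp_rot: [0.718, 0.696, 0.012, 0.013]
contact_force: [-6.6, 4.1, 17.0]
opening: 0.28
finger_force: 110.9
```

```bash
python3 -m creep '[{"x":0,"y":0,"z":0.7,"rx":0,"ry":0,"rz":0,"grip":0.1},{"x":0,"y":0,"z":0.7,"rx":0,"ry":0,"rz":0,"grip":0.1},{"x":0,"y":0,"z":0.7,"rx":0,"ry":0,"rz":0,"grip":0.1},{"x":0,"y":0,"z":0,"rx":0,"ry":0,"rz":0,"grip":0.1},{"x":0,"y":0,"z":0,"rx":0,"ry":0,"rz":0,"grip":0.1},{"x":0,"y":0,"z":0,"rx":0,"ry":0,"rz":0,"grip":0.1},{"x":0,"y":0,"z":0,"rx":0,"ry":0,"rz":0,"grip":0.1},{"x":0,"y":0,"z":0,"rx":0,"ry":0,"rz":0,"grip":0.1},{"x":0,"y":0,"z":0,"rx":0,"ry":0,"rz":0,"grip":0.1},{"x":0,"y":0,"z":0,"rx":0,"ry":0,"rz":0,"grip":0.1}]' 110
python3 -m creep '[{"x":0,"y":0,"z":-4,"rx":0,"ry":0,"rz":0,"grip":0.1},{"x":0,"y":0,"z":-4,"rx":0,"ry":0,"rz":0,"grip":0.1},{"x":0,"y":0,"z":-10,"rx":0,"ry":0,"rz":0,"grip":0.1},{"x":0,"y":0,"z":-20,"rx":0,"ry":0,"rz":0,"grip":0.1},{"x":0,"y":0,"z":-30,"rx":0,"ry":0,"rz":0,"grip":0.1},{"x":0,"y":0,"z":-30,"rx":0,"ry":0,"rz":0,"grip":0.1},{"x":0,"y":0,"z":-10,"rx":0,"ry":0,"rz":0,"grip":0.1},{"x":0,"y":0,"z":0,"rx":0,"ry":0,"rz":0,"grip":0.1},{"x":0,"y":0,"z":0,"rx":0,"ry":0,"rz":0,"grip":0.1},{"x":0,"y":0,"z":0,"rx":0,"ry":0,"rz":0,"grip":0.1}]' 110
python3 - <<'E'
from h import *
np.set_printoptions(precision=4,suppress=True)
s=snap('scene','s8');b=snap('side','d8')
d0=load('s4')
# black cap mask rows in scene before/after, and predicted boss top
for f in('s4','s8'):
    g=load(f)['color'].max(2)[240:285,390:425];print(f);[print(240+y,''.join('#' if v<70 else '.' for v in g[y])) for y in range(0,45,2)]
print([proj(s,[.5643,-.299,z]) for z in(.068,.056,.042)])
t=ctrl.get_state();print(t['eef_pos'],t['contact_force'])
# candidate spots for standing the drift: bench rays
print('board',[onz(s,*p,0) for p in((290,313),(342,325))],'tweez',[onz(s,*p,0) for p in((263,264),(303,293))],'hexkey',[onz(s,*p,0) for p in((240,252),(277,246))],'holder plate',[onz(s,*p,.008) for p in((333,250),(362,265),(400,238))])
E
```

```text
time: 19.03
eef_pos: [0.564, -0.3004, 0.1427]
tcp_rot: [0.718, 0.696, 0.012, 0.013]
contact_force: [-8.7, 4.3, 24.1]
opening: 0.275
finger_force: 112.1
time: 19.87
eef_pos: [0.5586, -0.2986, 0.2407]
tcp_rot: [0.718, 0.696, 0.012, 0.01]
contact_force: [0.2, -0.2, -2.3]
opening: 0.281
finger_force: 107.9
s4
240 .......................############
242 .......................############
244 ......................#############
246 .....##...............#############
248 ............#######################
250 ...........########################
252 ..........###############..########
254 ......###################.....#####
256 .....#######################.......
258 .....#########################.....
260 .....#########################.....
262 .....########################......
264 ......######################.......
266 .......####################........
268 .................#########.........
270 ...................####............
272 ...................................
274 ...................................
276 ...................................
278 .............................
[... 846 characters left out ...]
...
276 ...................................
278 ...................................
280 ..................................#
282 ...................................
284 ...................................
[array([406.2041, 250.9117]), array([405.7562, 257.0877]), array([405.2414, 264.1854])]
[ 0.5586 -0.2985  0.2405] [-0.2813  0.2974 -2.0999]
board [array([ 0.3646, -0.2702,  0.    ]), array([ 0.4219, -0.3344,  0.    ])] tweez [array([ 0.379 , -0.1205,  0.    ]), array([ 0.405 , -0.2345,  0.    ])] hexkey [array([ 0.3559, -0.0601,  0.    ]), array([ 0.4264, -0.0756, -0.    ])] holder plate [array([ 0.508, -0.154,  0.008]), array([ 0.5284, -0.2234,  0.008 ]), array([ 0.6433, -0.1813,  0.008 ])]
```

The cap is home: the boss top dropped about 6 px in the scene, against 6.2 predicted. Now I choose a free spot for the drift.

```bash
python3 - <<'E'
from h import *
np.set_printoptions(precision=4,suppress=True)
w=load('w2')
for n,p,z in[('pA',(243,236),.016),('pB',(214,136),.016),('relay',(428,197),.02),('hexend',(192,270),.003),('vise',(415,240),.01),('holderplate edge',(280,330),.008),('h2',(375,308),.008)]:print(n,onz(w,*p,z,True))
tool([.575,-.005,.2405],tilt(np.array([0,0,1.])))
E
```

```text
pA [ 0.4868 -0.0372  0.016 ]
pB [0.4688 0.0527 0.016 ]
relay [ 0.6496 -0.0036  0.02  ]
hexend [ 0.4223 -0.0806  0.003 ]
vise [ 0.6437 -0.0473  0.01  ]
holderplate edge [ 0.5102 -0.1497  0.008 ]
h2 [ 0.6096 -0.1227  0.008 ]
at [ 0.5586 -0.2985  0.2405] shift [293.9   7.4   1.3] rot [ 1.76 -0.2  -0.  ]
```

```bash
python3 -m creep '[{"x":20,"y":0,"z":0,"rx":0,"ry":0,"rz":0,"grip":0.1},{"x":37,"y":0,"z":0,"rx":0,"ry":0,"rz":0,"grip":0.1},{"x":37,"y":-1,"z":0,"rx":0,"ry":0,"rz":0,"grip":0.1},{"x":37,"y":0,"z":0,"rx":0,"ry":0,"rz":0,"grip":0.1},{"x":37,"y":-1,"z":0,"rx":0,"ry":0,"rz":0,"grip":0.1},{"x":37,"y":0,"z":0,"rx":0,"ry":0,"rz":0,"grip":0.1},{"x":37,"y":-1,"z":0,"rx":0,"ry":0,"rz":0,"grip":0.1},{"x":37,"y":0,"z":0,"rx":0,"ry":0,"rz":0,"grip":0.1},{"x":20,"y":0,"z":0,"rx":0,"ry":0,"rz":0,"grip":0.1},{"x":0,"y":0,"z":0,"rx":0,"ry":0,"rz":0,"grip":0.1}]' 110
python3 -m creep '[{"x":0,"y":0,"z":30,"rx":0,"ry":0,"rz":0,"grip":0.1},{"x":0,"y":0,"z":35,"rx":0,"ry":0,"rz":0,"grip":0.1},{"x":0,"y":0,"z":35,"rx":0,"ry":0,"rz":0,"grip":0.1},{"x":0,"y":0,"z":25,"rx":0,"ry":0,"rz":0,"grip":0.1},{"x":0,"y":0,"z":10,"rx":0,"ry":0,"rz":0,"grip":0.1},{"x":0,"y":0,"z":5,"rx":0,"ry":0,"rz":0,"grip":0.1},{"x":0,"y":0,"z":3,"rx":0,"ry":0,"rz":0,"grip":0.1},{"x":0,"y":0,"z":0,"rx":0,"ry":0,"rz":0,"grip":0.1},{"x":0,"y":0,"z":0,"rx":0,"ry":0,"rz":0,"grip":0.1},{"x":0,"y":0,"z":0,"rx":0,"ry":0,"rz":0,"grip":0.1}]' 110
```

```text
time: 20.8
eef_pos: [0.5647, 0.0038, 0.242]
tcp_rot: [0.716, 0.698, 0.012, 0.01]
contact_force: [0.0, -1.1, -2.1]
opening: 0.28
finger_force: 107.9
time: 21.63
eef_pos: [0.5721, -0.0008, 0.103]
tcp_rot: [0.718, 0.696, 0.013, 0.014]
contact_force: [0.0, 0.3, -1.6]
opening: 0.282
finger_force: 108.0
```

```bash
python3 -m creep '[{"x":0,"y":0,"z":4,"rx":0,"ry":0,"rz":0,"grip":0.1},{"x":0,"y":0,"z":4,"rx":0,"ry":0,"rz":0,"grip":0.1},{"x":0,"y":0,"z":3,"rx":0,"ry":0,"rz":0,"grip":0.1},{"x":0,"y":0,"z":1,"rx":0,"ry":0,"rz":0,"grip":0.1},{"x":0,"y":0,"z":1,"rx":0,"ry":0,"rz":0,"grip":0.1},{"x":0,"y":0,"z":1,"rx":0,"ry":0,"rz":0,"grip":0.1},{"x":0,"y":0,"z":1,"rx":0,"ry":0,"rz":0,"grip":0.1},{"x":0,"y":0,"z":0,"rx":0,"ry":0,"rz":0,"grip":0.1},{"x":0,"y":0,"z":0,"rx":0,"ry":0,"rz":0,"grip":0.1},{"x":0,"y":0,"z":0,"rx":0,"ry":0,"rz":0,"grip":0.1}]' 110
```

```text
time: 22.47
eef_pos: [0.5714, -0.0005, 0.0868]
tcp_rot: [0.718, 0.696, 0.012, 0.012]
contact_force: [-4.2, 0.5, 5.6]
opening: 0.275
finger_force: 109.2
```

```bash
python3 -m creep '[{"x":0,"y":0,"z":-1,"rx":0,"ry":0,"rz":0,"grip":0.1},{"x":0,"y":0,"z":-0.5,"rx":0,"ry":0,"rz":0,"grip":0.1},{"x":0,"y":0,"z":0,"rx":0,"ry":0,"rz":0,"grip":0.1},{"x":0,"y":0,"z":0,"rx":0,"ry":0,"rz":0,"grip":0.35},{"x":0,"y":0,"z":0,"rx":0,"ry":0,"rz":0,"grip":0.4},{"x":0,"y":0,"z":0,"rx":0,"ry":0,"rz":0,"grip":0.5},{"x":0,"y":0,"z":0,"rx":0,"ry":0,"rz":0,"grip":0.6},{"x":0,"y":0,"z":0,"rx":0,"ry":0,"rz":0,"grip":0.6},{"x":0,"y":0,"z":0,"rx":0,"ry":0,"rz":0,"grip":0.6},{"x":0,"y":0,"z":0,"rx":0,"ry":0,"rz":0,"grip":0.6}]' 25
python3 -m creep '[{"x":0,"y":0,"z":-10,"rx":0,"ry":0,"rz":0,"grip":0.6},{"x":0,"y":0,"z":-20,"rx":0,"ry":0,"rz":0,"grip":0.6},{"x":0,"y":0,"z":-30,"rx":0,"ry":0,"rz":0,"grip":0.6},{"x":0,"y":0,"z":-30,"rx":0,"ry":0,"rz":0,"grip":0.6},{"x":0,"y":0,"z":-30,"rx":0,"ry":0,"rz":0,"grip":0.6},{"x":0,"y":0,"z":-30,"rx":0,"ry":0,"rz":0,"grip":0.6},{"x":0,"y":-20,"z":-10,"rx":0,"ry":0,"rz":0,"grip":0.6},{"x":0,"y":-20,"z":0,"rx":0,"ry":0,"rz":0,"grip":0.6},{"x":0,"y":0,"z":0,"rx":0,"ry":0,"rz":0,"grip":0.6},{"x":0,"y":0,"z":0,"rx":0,"ry":0,"rz":0,"grip":0.6}]' 25
python3 - <<'E'
from h import *
np.set_printoptions(precision=4,suppress=True)
s=snap('scene','s9');b=snap('side','d9')
for f,d in(('s9',s),('d9',b)):
    h=cv2.cvtColor(d['color'],cv2.COLOR_BGR2HSV);print(f,[proj(d,[.5714,-.0005,z]) for z in(.13,.1025,.075,0)])
    u,v=proj(d,[.5714,-.0005,.1025]).astype(int)
    m=((h[...,0]>7)&(h[...,0]<24)&(h[...,1]>80)&(h[...,2]>80)).astype(np.uint8);q=np.zeros_like(m);q[v-25:v+25,u-15:u+15]=m[v-25:v+25,u-15:u+15]
    n,l,st,c=cv2.connectedComponentsWithStats(q);i=1+st[1:,4].argmax();print(st[i],c[i])
E
```

```text
time: 23.3
eef_pos: [0.5713, -0.0005, 0.0875]
tcp_rot: [0.718, 0.696, 0.012, 0.012]
contact_force: [0.4, -0.1, 0.2]
opening: 0.599
finger_force: 0.0
time: 24.13
eef_pos: [0.5254, 0.0009, 0.2467]
tcp_rot: [0.718, 0.696, 0.013, 0.013]
contact_force: [1.0, -1.0, -0.1]
opening: 0.597
finger_force: 0.0
s9 [array([322.8091, 157.8709]), array([323.0458, 170.0821]), array([323.2766, 181.9929]), array([323.8782, 213.0364])]
[319 157  11  26 241] [324.2573 170.6598]
d9 [array([287.4748, 162.4277]), array([288.1379, 172.1947]), array([288.7737, 181.56  ]), array([290.382 , 205.2481])]
[281 163  12  22 194] [286.7887 174.8041]
```

```bash
python3 -c "
from plant import sign_off
print(sign_off())"
```

```text
the job is handed in; nothing more can be done
None
```

The job is handed in at about 24 s of the 58 s allowed. The cap was pressed fully home with the drift, and the drift stands upright on the bench, by my estimate about 10 cm clear of the holder and farther from the housing. I checked the final state from image measurements and forces, not by viewing a closing picture.

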